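Refit the extractor's filter and test its fan knob

ROBOT

A 7-joint arm with a two-finger parallel gripper is mounted at the origin on a cart in front of the work surface, level with it; the furniture and walls round the work are solid. World frame = base frame: x ahead of the robot, y to its left, z up, the work surface at z = 0. Lengths are in m, angles in rad, forces in N, time in s.
With the tool pointing down it reaches from about 0.4 to 0.85 m from the base axis. Payload 4.5 kg.
Tool frame: the origin (TCP) lies on the centre line of the jaws, within the pads' length; the fingertips stand r.tcp_to_tips ahead of it and the grasp point (between the pads) lies 11 mm behind it (r.tcp_to_tips is the distance from the TCP to the fingertips, in m); y points along the fingers, x is the direction in which the jaws open and shut, and the axes are right-handed (so a half turn about y gives the same grasp; the last joint's range is limited). The gripper opens to 88 mm and grips with 3 to 60 N. Pads are 18 mm wide; open, the fingers measure 123 mm over their backs; the gripper's body (75 mm by 187 mm) begins 45 mm behind the grasp point.
Start: joints at [-1.176, 0.689, -0.195, 1.565, 0.157, 0.902, -0.215], TCP at [0.221, 0.585, 0.247] pointing down, gripper open.
Joint ranges: [-3.01, 3.01], [-0.46, 2.08], [-1.47, 1.51], [0.13, 2.56], [-1, 4.14], [0.04, 2.09], [-2.66, 2.66]. Speed limits (rad/s): [2.57, 2.57, 3.14, 3.14, 3.14, 3.14, 3.14].

INTERFACE

Orientations are given as a unit quaternion [x, y, z, w].
In Python, from plant import r gives the robot as it stands. The module is installed in compiled form; this text tells all that it offers.
- The arm moves only by the shell command python3 -m inch 'ROWS' [OPENING] [FORCE]. ROWS is text: rows parted by semicolons, each of 4 numbers parted by spaces: the shift along the tool's x, y, z in mm, then the turn about the tool's y in degrees. In form: x y z spin; .... A call has 1 to 10 rows; each row is the pose to reach, as a shift and turn from the pose commanded when the call began, along the tool's axes at that moment; what a row does not reach only later rows make up. A row lasts 1/10 s, in which the tool goes at most 50 mm and 8.59 degrees, less where a joint would pass 70% of its speed; a pose out of reach is approached as far as the arm can. A call with a gripper value outside its range is refused whole. OPENING is the gripper command: -1 is shut, 1 is fully open, values between are in proportion, set as the call begins (- or left out, the last holds). The fingers move at their own pace and stop on an object; FORCE is the grip in N (left out, the last holds). Time passes only in rows, so rows that repeat a pose let the fingers close. It gives the time, the measured TCP pose, the force and the opening at its end, in the units of the state.
- r.get_state(): the state, without advancing time (a new reading comes with each control period).
- r.snapshot(name): name is "scene" or "top" or "wrist"; returns a dict with "frame" (420x560x3 uint8, red, green, blue), "intrinsics" (3x3 intrinsics, pixels), "dist_coeffs" ([k1, k2, p1, p2, k3] as OpenCV has them; the pictures are not rectified), "R" (3x3) and "t" (3): a world point X has camera coordinates R X + t. Camera axes: x right, y down, z forward; pixel columns grow to the right and rows downward; lengths in m; the calibration is good to about 2 mm. A picture is of the moment at which its call begins. There is no depth.
- r.finish_job(): hands the job in, once; it reports no verdict.
Trained networks look in the newest picture that a camera, given by its name, has taken for a name from the list of things; names that differ only in an ending like _2 or _b are one class to them, and where a whole thing is asked for, a point or a joint stands for the part that bears it (a point fixed in the world has none). Each returns a list of dicts, best first, with "p" (0 to 1); they miss things now and then, are a little off and sometimes report something else, mostly with a low value. They report only what shows in the picture. A call takes as long as a camera call. They do not tell look-alikes from the thing itself.
- r.trace(camera, name): "region" (420x560 bool, what is visible of it) and "centre" ([row, column] in pixels, amid what is visible of it).
- r.tip_of(camera, name): "centre" ([row, column] in pixels: a listed point, or the origin of a listed thing).
The state is a dict: "clock": time; "q": joint angles; "qd": joint speeds; "joint_torque": joint torques, N m; "tool_pos": TCP position; "eef_rot": TCP orientation; "contact_force": force on the tool from outside, world axes, zero at the start; "moment": the same for the moment, N m; "opening": opening from 0.0 (shut) to 1.0 (fully open).
Only numpy, scipy, OpenCV 4.12 (cv2) and the standard library are available. Lean on these libraries where they do the work, as an engineer would, in place of code of your own. Each camera call takes 0.05 s, during which the arm holds its last target.

TASK

Refit the grease filter of the portable extractor on the range: slide the filter cassette all the way in along its rails until the spring catch drops behind it. Then test the fan: pull the extractor's larger, round fan knob out to its detent and after that push it fully home again, so that the fan is left off. Leave its smaller light knob alone and do not knock over or shift the small things standing beside and in front of it.

Things in the scene. Friction and masses are not known exactly. Their poses are not given: they have to be found in the camera images.
- extractor: Grey portable cooker extractor, fixed on the range. Origin: range top, under the middle of its front face; +x to its back, +y left, z up. In mm: control box (right) x 0..150, y -175..5, top z 125; low filter bay (left) x 0..110, y 5..150, top z 75; runway with side rails x -120..0, y 20..150, rails to z 30; intake head at the back x 110..160, top z 210. Turned up to 0.25 rad.
- cassette (a joint): How far the cassette (flat aluminium box 112 mm wide, upright plate 100 x 10 mm at its front) is slid in along the extractor's +x, m: starts at 0 to 0.03; 0.070 is home at the stop. It cannot leave its rails. Spring and friction resist with 2 to 6 N, the catch adds some 5 N near the end, then drops and holds it at 0.067 to 0.070. Left short of that it may spring back.
- cassette_plate (a point): Point on the outer (robot-side) face of the cassette's upright plate, at mid-width, 73 mm above the range top; the plate's top edge is 13 mm higher. Push here along the extractor's +x. The axes are the extractor's. When home it lies 55 mm in front of the extractor's front face, 85 mm left of its middle.
- catch (a joint): Height of the spring catch, m: 0 when down, about 0.008 at most as the cassette's ramp lifts it, back to 0 once it has dropped behind the strike.
- catch_top (a point): Top of the catch, a small steel plunger with a black T-shaped top (22 x 34 mm), about 90 mm above the range top, 17 mm in front of the filter bay's face. It works by itself; lifting it would release the cassette.
- fan_knob (a joint): How far the fan knob is pulled out, m: 0 is home (fan off), 0.016 is out at its detent (fan on). A spring ball holds it at either end with about 8 N and snaps it over past the middle (0.008). It moves along the extractor's -x when pulled and does not turn.
- fan_knob_grip (a point): Centre of the fan knob: black, round, 32 mm in diameter, 28 mm long, steel disc on its end; the larger knob on the control box's front. Axis level along the extractor's x, 100 mm above the range top, 25 mm below the box's top, 50 mm right of the middle; 29 mm in front of the face when home. Pinch it from above, a finger on its left and right. The axes are the extractor's.
- light_knob (a joint): How far the light knob is pulled out, m: 0 is home; it works like the fan knob and must stay at 0.
- light_knob_grip (a point): Centre of the light knob: a black upright bar 10 mm wide, 30 mm high and 22 mm deep on a thin shaft, 85 mm to the right of the fan knob at the same height.
- salt_shaker: Salt shaker, 44 mm across, 90 mm high, to the right of the extractor; origin under its centre.
- tin_a: Small food tin, 58 mm across, 72 mm high, to the left of the filter bay; origin under its centre.
- spice_jar_a: Spice jar with a yellow lid, 42 mm across, 106 mm high, to the left of the extractor; origin under its centre.
- pepper_mill: Wooden pepper mill, 58 mm across, 150 mm high, to the right of the extractor; origin under its centre.
- sardine_tin: Flat tin, 63 x 105 x 26 mm, lying on the range in front of the knobs; origin under its centre.
There are look-alikes about, which are no part of the job. What is shaped like the salt_shaker but black or purple is not meant.

How it is judged:
By the outcome, as a careful person would: the job done as asked, in the order asked, and still so for the second after the job is handed in, with the robot touching nothing.
It also fails if it takes over 48 s, if anything falls off the work surface, if the arm or the gripper's body presses on something with over 40 N, if the wrist force passes 120 N, or if a joint passes its speed limit or range.

## Working session

There is one attempt and no reset: what is moved stays moved. The work goes in short steps, Python scripts to look and compute and a shell command to move; the robot and the scene stay as the last step left them, time stands still between calls to the robot, and variables do not carry over. Pictures are saved under pics/ and viewed, and the job is handed in when it is done.

```bash
mkdir -p pics; ls; cat > h.py <<'E'
import numpy as np, cv2, json
from plant import r
def snap(c,name):
    s=r.snapshot(c); cv2.imwrite(f'pics/{name}.png',s['frame'][:,:,::-1]); return s
def ray(s,rc):
    K=np.array(s['intrinsics']);d=np.array(s['dist_coeffs'])
    u=cv2.undistortPoints(np.array([[[rc[1],rc[0]]]],float),K,d)[0,0]
    R=np.array(s['R']);t=np.array(s['t'])
    return -R.T@t, R.T@np.array([u[0],u[1],1.])
def atz(s,rc,z):
    c,d=ray(s,rc); return c+d*(z-c[2])/d[2]
def tri(obs):
    A=np.zeros((3,3));b=np.zeros(3);
    for s,rc in obs:
        c,d=ray(s,rc);d=d/np.linalg.norm(d);P=np.eye(3)-np.outer(d,d);A+=P;b+=P@c
    X=np.linalg.solve(A,b)
    res=[np.linalg.norm((np.eye(3)-np.outer(d,d)/(d@d))@(X-c)) for c,d in [ray(*o) for o in obs]]
    return X,res
def proj(s,X):
    R=np.array(s['R']);rv=cv2.Rodrigues(R)[0]
    p=cv2.projectPoints(np.array([X],float),rv,np.array(s['t'],float),np.array(s['intrinsics']),np.array(s['dist_coeffs']))[0][0,0]
    return p[::-1]
E
python3 - <<'E'
from h import *
np.set_printoptions(precision=4,suppress=True)
S={}
names="extractor cassette_plate catch_top fan_knob_grip light_knob_grip salt_shaker tin_a spice_jar_a pepper_mill sardine_tin".split()
D={}
for c in ("scene","top","wrist"):
    S[c]=snap(c,c+"0")
    for n in names:
        l=r.tip_of(c,n); D[c,n]=l
        print(c,n,[(np.round(x['centre'],1).tolist(),round(x['p'],2)) for x in l])
for n in names:
    if D["scene",n] and D["top",n]:
        print(n,tri([(S[c],D[c,n][0]['centre']) for c in("scene","top")]))
print(r.get_state(), r.tcp_to_tips)
E
```

```text
pics
scene extractor [([304.3, 295.8], 0.55)]
scene cassette_plate [([205.2, 221.3], 0.71)]
scene catch_top [([190.9, 247.3], 0.56), ([303.5, 298.0], 0.21)]
scene fan_knob_grip [([225.9, 269.1], 0.54)]
scene light_knob_grip [([246.8, 290.1], 0.6)]
scene salt_shaker [([331.2, 334.8], 0.85), ([346.0, 302.0], 0.83), ([306.8, 302.0], 0.6)]
scene tin_a [([188.7, 221.5], 0.73), ([273.1, 258.7], 0.15)]
scene spice_jar_a [([176.5, 253.0], 0.8)]
scene pepper_mill [([285.3, 348.5], 0.9)]
scene sardine_tin [([275.3, 258.7], 0.56)]
top extractor [([212.9, 274.0], 0.78)]
top cassette_plate [([249.4, 242.3], 0.84)]
top catch_top [([219.0, 242.6], 0.44)]
top fan_knob_grip [([223.9, 295.5], 0.65)]
top light_knob_grip [([221.8, 330.5], 0.57), ([249.2, 237.6], 0.19)]
top salt_shaker [([225.2, 394.8], 0.87), ([256.4, 394.2], 0.54), ([235.5, 362.9], 0.47)]
top tin_a [([222.7, 197.3], 0.75), ([237.4, 362.0], 0.49)]
top spice_jar_a [([184.7, 205.3], 0.59)]
top pepper_mill [([190.9, 362.4], 0.56)]
top sardine_tin [([247.1, 312.9], 0.61)]
wrist extractor []
wrist cassette_plate []
wrist catch_top []
wrist f
[... 1140 characters left out ...]
[np.float64(0.00441169517229394), np.float64(0.0044116951722939024)])
sardine_tin (array([ 0.5421, -0.0951, -0.006 ]), [np.float64(0.0025199351001873515), np.float64(0.0025199351001874747)])
{'clock': 1.65, 'q': array([-1.1762,  0.6891, -0.1946,  1.5653,  0.1573,  0.9025, -0.2151]), 'qd': array([ 0.0001,  0.0009,  0.0011, -0.0003,  0.0016,  0.0024, -0.001 ]), 'joint_torque': array([  0.001 , -52.7484,  -1.2669, -15.374 ,  -0.052 ,  -0.0007,
         0.    ]), 'tool_pos': array([0.2206, 0.5848, 0.2468]), 'eef_rot': array([-0.5816, -0.4022,  0.4022,  0.5816]), 'contact_force': array([ 0.335 ,  0.6854, -0.3449]), 'moment': array([-0.0149,  0.0049,  0.0232]), 'opening': 0.9971795891399441} 0.008
```

View pics/scene0.png

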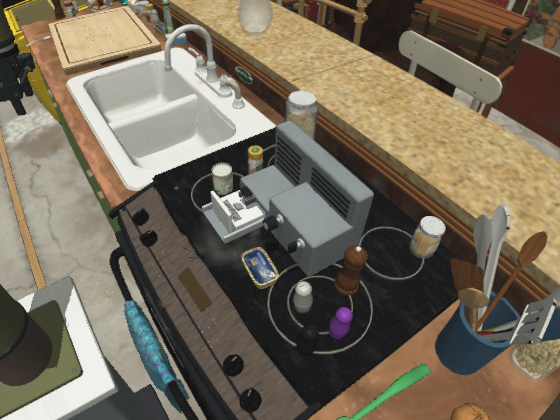

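View pics/top0.png

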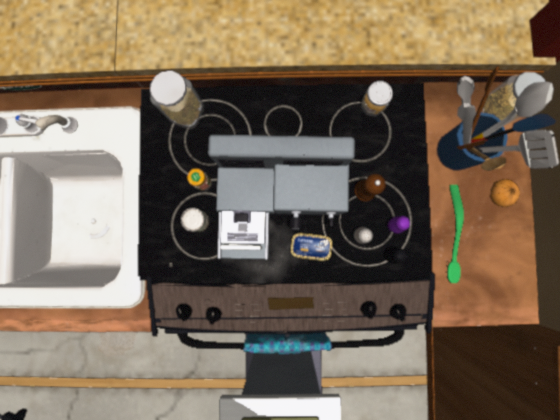

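```bash
python3 - <<'E'
import cv2
a=cv2.imread('pics/scene0.png')[140:320,180:380]; b=cv2.imread('pics/top0.png')[160:280,180:420]
cv2.imwrite('pics/c_s.png',cv2.resize(a,None,fx=3.3,fy=3.3,interpolation=2)[:600,:800]);cv2.imwrite('pics/c_t.png',cv2.resize(b,None,fx=3.3,fy=3.3,interpolation=2))
from scipy.spatial.transform import Rotation as R
print(R.from_quat([-0.5816, -0.4022,  0.4022,  0.5816]).as_matrix())
E
```

```text
[[ 0.35297092  0.         -0.93563429]
 [ 0.93563429  0.          0.35297092]
 [ 0.         -1.          0.        ]]
```

View crops.

The white salt shaker is at scene (300,293) and top (364,235). The purple look-alike is at scene (341,322), and the black one at scene (306,338).

View pics/c_s.png

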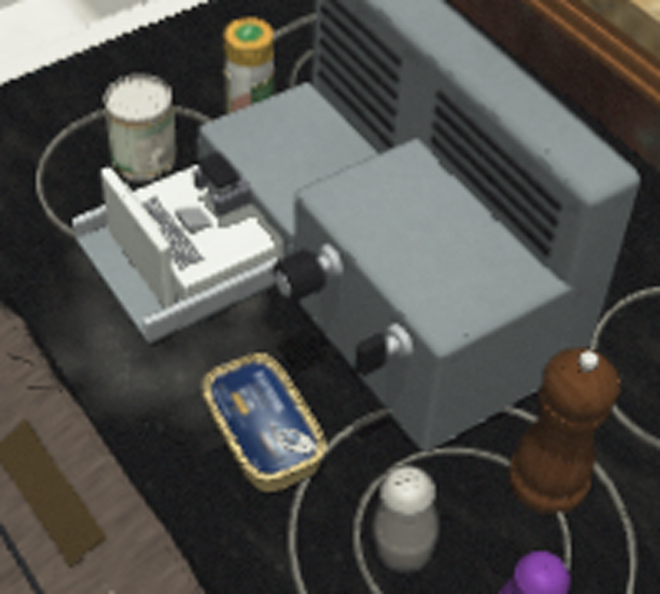

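View pics/c_t.png

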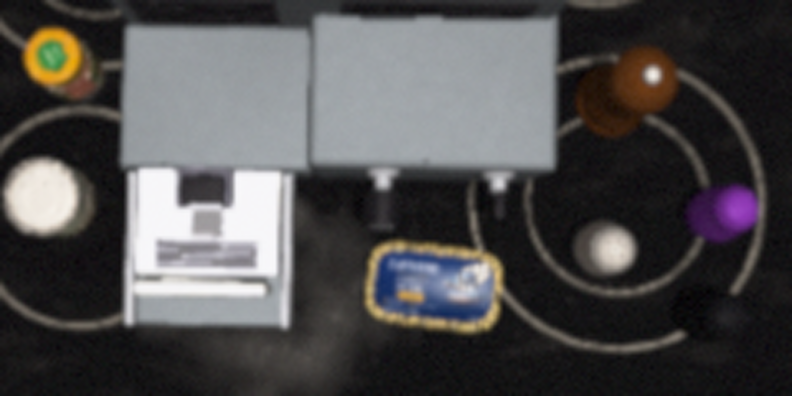

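```bash
python3 - <<'E'
from h import *
np.set_printoptions(precision=4,suppress=True)
s=r.snapshot("top")
f=s['frame'][165:255,210:360,::-1]
im=cv2.resize(f,None,fx=5.3,fy=5.3,interpolation=cv2.INTER_CUBIC)
im=cv2.convertScaleAbs(im,alpha=1.5); cv2.imwrite('pics/t2.png',im)
def P(u,v): return (160+v/3.3-.35,180+u/3.3-.35)
for u,v,z in [(312,163,.125),(556,168,.125),(314,16,.125),(556,18,.125),(123,165,.075),(308,168,.075),(127,28,.075),(126,325,.03),(290,327,.03)]:
    print(u,v,atz(s,P(u,v),z))
E
```

```text
312 163 [0.6376 0.0023 0.125 ]
556 168 [ 0.631  -0.1735  0.125 ]
314 16 [ 0.7449 -0.0007  0.125 ]
556 18 [ 0.7405 -0.1768  0.125 ]
123 165 [0.6425 0.1475 0.075 ]
308 168 [0.6379 0.0068 0.075 ]
127 28 [0.7479 0.1442 0.075 ]
126 325 [0.5199 0.1531 0.03  ]
290 327 [0.5165 0.024  0.03  ]
```

View pics/t2.png

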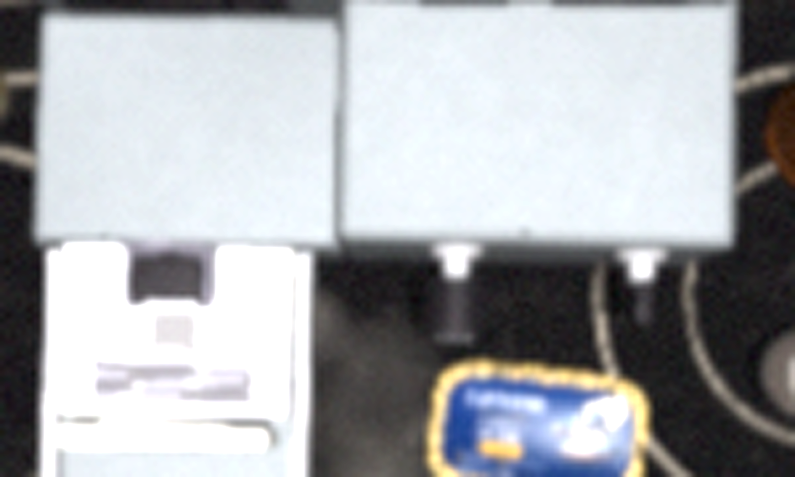

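```bash
python3 -m inch '-25 -4 -27 -2; -60 -8 -65 -4; -95 -12 -102 -6; -130 -16 -139 -8; -165 -20 -176 -10; -200 -24 -213 -12; -235 -28 -250 -14; -270 -32 -288 -16; -300 -36 -322 -18; -330 -40 -355 -19' -0.1 20
```

```text
clock: 2.7
tool_pos: [0.4371, 0.1488, 0.2872]
eef_rot: [0.507, 0.493, -0.493, -0.507]
contact_force: [0.3, 0.8, -0.6]
opening: 0.452
```

```bash
python3 -m inch '-40 0 -15 0; -80 0 -25 0; -120 0 -30 0; -120 0 -30 0; -120 0 -30 0' ; cat > look.py <<'E'
from h import *
import sys
from scipy.spatial.transform import Rotation as R
np.set_printoptions(precision=4,suppress=True)
tag=sys.argv[1]
st=r.get_state(); M=R.from_quat(st['eef_rot']).as_matrix()
print('tcp',st['tool_pos'],'x-angle',np.degrees(np.arctan2(M[1,0],M[0,0])),'yz',M[:,1],'clock',st['clock'],'F',st['contact_force'],st['opening'])
S={};D={}
for c in sys.argv[2:]:
    S[c]=snap(c,c+tag)
    for n in "cassette_plate catch_top fan_knob_grip light_knob_grip".split():
        l=r.tip_of(c,n)
        print(c,n,[(np.round(x['centre'],1).tolist(),round(x['p'],2)) for x in l])
        if l: D.setdefault(n,[]).append((S[c],l[0]['centre']))
for n,o in D.items():
    if len(o)>1:
        X,e=tri(o);print(n,X,np.round(np.array(e)*1000,1))
        for a in range(len(o)): print('   at text height',atz(o[a][0],o[a][1],{'cas':.073,'cat':.09}.get(n[:3],.1)))
print({c:-np.array(S[c]['R']).T@S[c]['t'] for c in S})
E
python3 look.py 1 scene top wrist
```

```text
clock: 3.2
tool_pos: [0.4629, 0.0291, 0.2868]
eef_rot: [0.508, 0.492, -0.492, -0.508]
contact_force: [-0.2, 0.9, -0.3]
opening: 0.456
tcp [0.4629 0.0291 0.2868] x-angle 88.17153812869968 yz [ 0.0003  0.0002 -1.    ] clock 3.2 F [-0.215   0.9077 -0.2742] 0.4555461260505405
scene cassette_plate [([204.2, 219.0], 0.58)]
scene catch_top []
scene fan_knob_grip [([223.6, 269.9], 0.78)]
scene light_knob_grip [([247.3, 291.9], 0.51)]
top cassette_plate [([247.3, 240.2], 0.73)]
top catch_top [([217.0, 241.6], 0.4)]
top fan_knob_grip [([223.6, 295.3], 0.49)]
top light_knob_grip [([223.0, 329.4], 0.41), ([191.1, 365.4], 0.31)]
wrist cassette_plate [([248.6, 333.2], 0.71)]
wrist catch_top [([310.1, 331.2], 0.65)]
wrist fan_knob_grip []
wrist light_knob_grip []
cassette_plate [0.5444 0.0929 0.0746] [2.4 4.5 3.8]
   at text height [0.5459 0.0975 0.073 ]
   at text height [0.5476 0.0899 0.073 ]
   at text height [0.5413 0.0944 0.073 ]
fan_knob_grip [ 0.6029 -0.0477  0.1006] [0.3 0.3]
   at text height [ 0.603  -0.0471  0.1   ]
   at text height [ 0.6032 -0.0478  0.1   ]
light_knob_grip [ 0.6038 -0.1312  0.0995] [0.6 0.6]
   at text height [ 0.6041 -0.1318  0.1   ]
   at text height [ 0.6033 -0.1308  0.1   ]
catch_top [0.6216 0.0871 0.0919] [3.4 3.4]
   at text height [0.6221 0.0839 0.09  ]
   at text height [0.6229 0.0909 0.09  ]
{'scene': array([ 0.2543, -0.5321,  0.7923]), 'top': array([ 0.5579, -0.0239,  1.0962]), 'wrist': array([0.386 , 0.0332, 0.4247])}
```

View pics/wrist1.png

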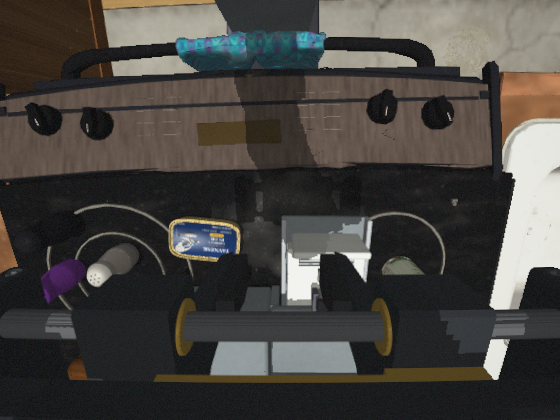

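```bash
python3 -m inch '20 30 -10 0; 40 70 -20 0; 59 112 -30 0; 59 154 -40 0; 59 190 -40 0; 59 216 -40 0; 59 216 -40 0; 59 216 -40 0' -1 30; python3 look.py 2 scene top wrist
```

```text
clock: 4.75
tool_pos: [0.5046, 0.0878, 0.0709]
eef_rot: [-0.507, -0.493, 0.493, 0.507]
contact_force: [0.2, -0.4, 0.8]
opening: 0.006
tcp [0.5046 0.0878 0.0709] x-angle 88.32960263127744 yz [-0.0003 -0.0001 -1.    ] clock 4.75 F [ 0.1885 -0.3721  0.7856] 0.005663066261623364
scene cassette_plate [([204.7, 216.2], 0.81), ([247.7, 292.7], 0.63)]
scene catch_top [([190.4, 245.5], 0.49)]
scene fan_knob_grip [([219.5, 272.1], 0.48), ([205.1, 220.2], 0.44)]
scene light_knob_grip [([247.3, 291.1], 0.42)]
top cassette_plate [([248.6, 240.2], 0.81)]
top catch_top [([192.8, 363.9], 0.62), ([217.8, 240.4], 0.45)]
top fan_knob_grip [([227.6, 291.7], 0.61)]
top light_knob_grip [([226.2, 329.2], 0.49)]
wrist cassette_plate [([335.0, 289.9], 0.89)]
wrist catch_top [([336.3, 290.7], 0.75)]
wrist fan_knob_grip []
wrist light_knob_grip []
cassette_plate [0.5398 0.092  0.0766] [4.7 5.2 2.3]
   at text height [0.5391 0.0999 0.073 ]
   at text height [0.5443 0.0899 0.073 ]
   at text height [0.5399 0.0912 0.073 ]
catch_top [ 0.576  -0.0369  0.1788] [ 37.  183.7 159.4]
   at text height [0.6199 0.0875 0.09  ]
   at text height [ 0.6771 -0.2193  0.09  ]
   at text height [0.5267 0.0915 0.09  ]
fan_knob_grip [ 0.6006 -0.0436  0.1124] [8.9 8.9]
   at text height [ 0.6146 -0.0395  0.1   ]
   at text height [ 0.5936 -0.0389  0.1   ]
light_knob_grip [ 0.5979 -0.1315  0.1039] [3.1 3.1]
   at text height [ 0.6026 -0.1308  0.1   ]
   at text height [ 0.5955 -0.1301  0.1   ]
{'scene': array([ 0.2543, -0.5321,  0.7923]), 'top': array([ 0.5579, -0.0239,  1.0962]), 'wrist': array([0.4279, 0.0907, 0.209 ])}
```

View pics/wrist2.png

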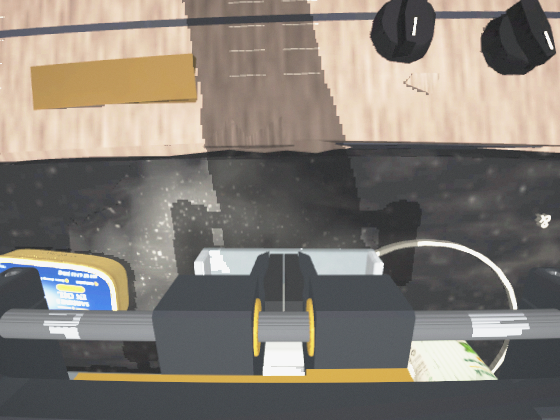

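View pics/scene2.png

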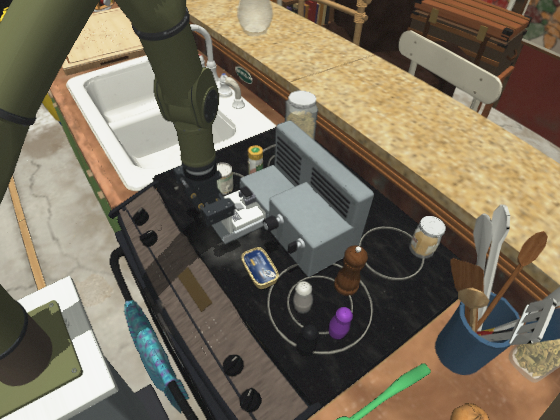

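```bash
python3 -m inch '0 0 -10 0; 0 0 -18 0; 0 0 -24 0; 0 0 -30 0; 0 0 -36 0; 0 0 -42 0; 0 0 -48 0; 0 0 -54 0; 0 0 -54 0'
```

```text
clock: 6.4
tool_pos: [0.5558, 0.0859, 0.0704]
eef_rot: [-0.506, -0.491, 0.494, 0.508]
contact_force: [-6.1, 0.4, 3.4]
opening: 0.008
```

```bash
python3 -m inch '0 0 -4 0; 0 0 -8 0; 0 0 -12 0; 0 0 -15 0; 0 0 -17 0; 0 0 -19 0; 0 0 -19 0'
```

```text
clock: 7.1
tool_pos: [0.5718, 0.0853, 0.0703]
eef_rot: [-0.505, -0.489, 0.496, 0.509]
contact_force: [-14.6, 0.9, 10.9]
opening: 0.006
```

```bash
python3 -m inch '0 0 -2 0; 0 0 -4 0; 0 0 -4 0'; python3 - <<'E'
from h import *
s=snap('scene','s3');a=s['frame'][150:270,180:330,::-1];cv2.imwrite('pics/s3c.png',cv2.resize(a,None,fx=5,fy=5,interpolation=2))
E
```

```text
clock: 7.4
tool_pos: [0.5719, 0.0852, 0.0702]
eef_rot: [-0.503, -0.487, 0.499, 0.511]
contact_force: [-21.5, 1.5, 18.9]
opening: 0.003
```

View pics/s3c.png

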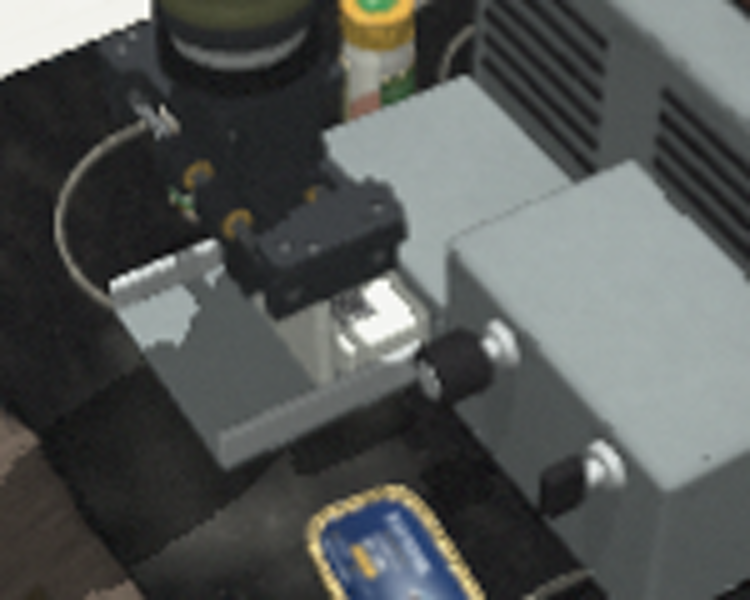

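```bash
python3 -m inch '0 0 3 0; 0 0 10 0; 0 0 30 0; 0 -30 60 0; 0 -80 70 0; 0 -120 70 0; 0 -120 70 0'; python3 - <<'E'
from h import *
np.set_printoptions(precision=4,suppress=True)
for c in('scene','top'):
    s=snap(c,c+'4')
    for n in('cassette_plate','catch_top'):
        l=r.tip_of(c,n);print(c,n,[(x['centre'],round(x['p'],2),atz(s,x['centre'],.073 if n[1]=='a' and n[2]=='s' else .09)) for x in l[:2]])
    a=s['frame'][150:270,180:330,::-1] if c=='scene' else s['frame'][170:270,200:340,::-1]
    cv2.imwrite(f'pics/{c}4c.png',cv2.resize(a,None,fx=5,fy=5,interpolation=2))
E
```

```text
clock: 8.15
tool_pos: [0.5163, 0.0887, 0.1959]
eef_rot: [0.51, 0.497, -0.488, -0.505]
contact_force: [1.5, -0.8, -0.4]
opening: 0.006
scene cassette_plate [([198.5, 231.3], 0.95, array([0.5823, 0.0976, 0.073 ]))]
scene catch_top [([284.1, 346.9], 0.65, array([ 0.6472, -0.2695,  0.09  ])), ([190.2, 246.0], 0.62, array([0.6213, 0.0874, 0.09  ]))]
top cassette_plate [([231.4, 244.8], 0.65, array([0.587, 0.078, 0.073])), ([185.3, 206.0], 0.65, array([0.7049, 0.1755, 0.073 ]))]
top catch_top [([219.5, 241.0], 0.43, array([0.6159, 0.0855, 0.09  ])), ([213.3, 272.3], 0.31, array([0.63  , 0.0081, 0.09  ]))]
```

View pics/scene4c.png

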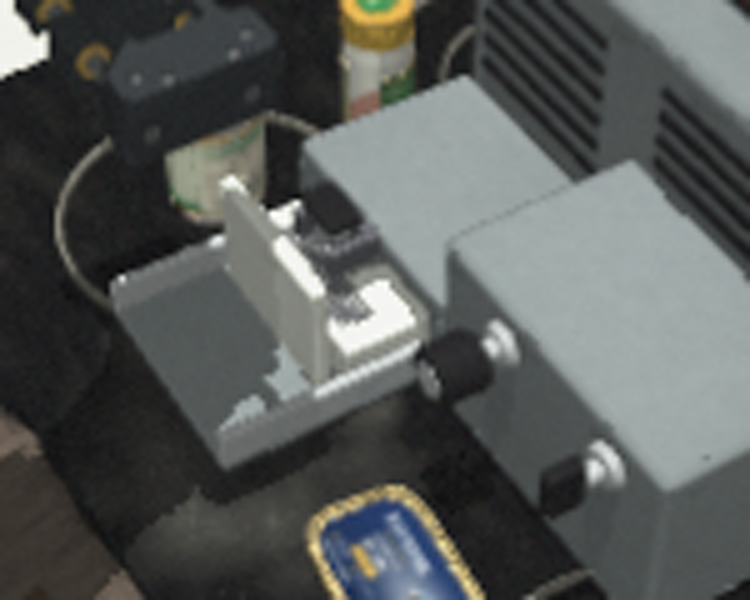

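View pics/top4c.png

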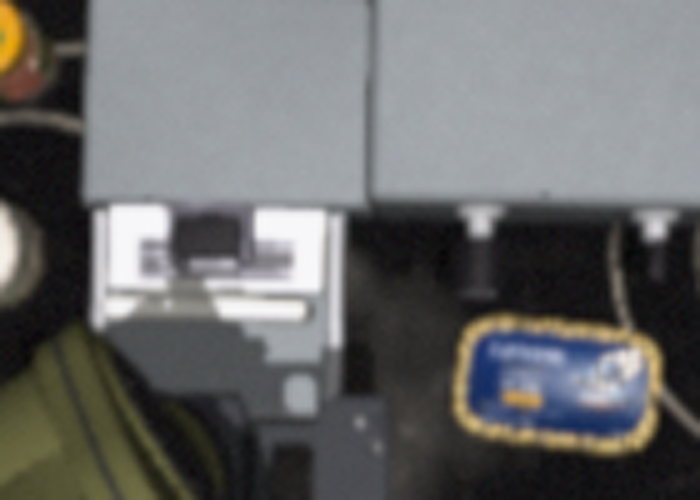

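```bash
python3 -m inch '-50 0 -20 0; -95 0 -50 0; -138 0 -84 0; -138 0 -84 0; -138 0 -84 0' 0.36 30; python3 look.py 5 scene top
```

```text
clock: 8.95
tool_pos: [0.5919, -0.0557, 0.1891]
eef_rot: [-0.508, -0.491, 0.492, 0.509]
contact_force: [-0.6, 0.6, -0.6]
opening: 0.438
tcp [ 0.5919 -0.0557  0.1891] x-angle 88.04363865317573 yz [-0.0011 -0.0008 -1.    ] clock 8.95 F [-0.6469  0.5605 -0.6441] 0.43828471759385906
scene cassette_plate [([197.3, 232.0], 0.71)]
scene catch_top [([193.5, 246.3], 0.44)]
scene fan_knob_grip [([220.5, 267.5], 0.58), ([199.3, 231.0], 0.45), ([188.6, 222.8], 0.22)]
scene light_knob_grip [([245.4, 291.3], 0.43)]
top cassette_plate [([229.6, 239.4], 0.63), ([236.4, 359.1], 0.28)]
top catch_top [([216.1, 242.4], 0.61)]
top fan_knob_grip []
top light_knob_grip [([192.2, 365.0], 0.69), ([186.6, 206.8], 0.55)]
cassette_plate [0.5875 0.0931 0.0785] [4.6 4.6]
   at text height [0.5861 0.1003 0.073 ]
   at text height [0.5917 0.0915 0.073 ]
catch_top [0.6228 0.0842 0.08  ] [2.5 2.5]
   at text height [0.6156 0.0768 0.09  ]
   at text height [0.6243 0.0819 0.09  ]
light_knob_grip [ 0.6227 -0.1825  0.1666] [51.6 51.6]
   at text height [ 0.6062 -0.1267  0.1   ]
   at text height [ 0.6773 -0.2201  0.1   ]
{'scene': array([ 0.2543, -0.5321,  0.7923]), 'top': array([ 0.5579, -0.0239,  1.0962])}
```

```bash
python3 - <<'E'
from h import *
for c in('scene','top'):
    a=cv2.imread(f'pics/{c}5.png'); a=a[150:270,200:350] if c=='scene' else a[170:270,220:360]
    cv2.imwrite(f'pics/{c}5c.png',cv2.resize(a,None,fx=5,fy=5,interpolation=2))
E
```

```text
(no output)
```

View pics/scene5c.png

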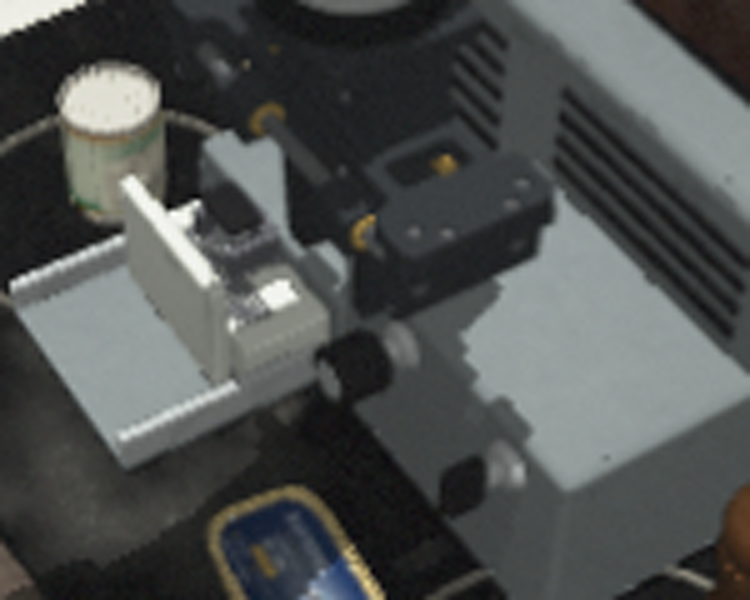

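View pics/top5c.png

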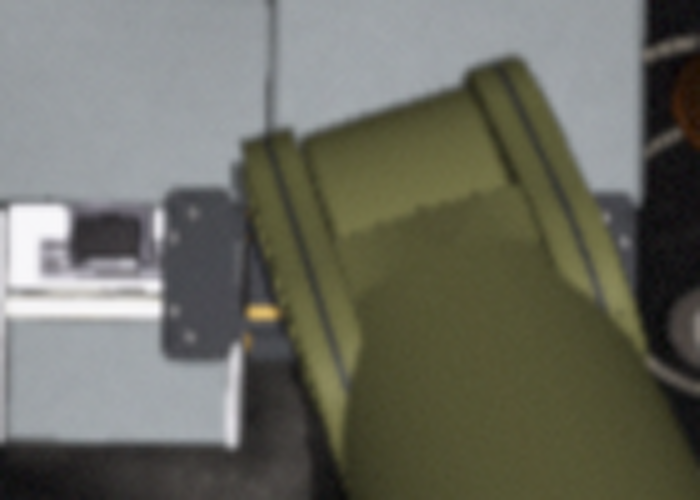

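```bash
python3 -m inch '8 0 -11 0; 8 0 -11 0; 8 0 -11 0; 8 0 -11 0' 0.36 30; python3 - <<'E'
from h import *
print(r.get_state()['tool_pos'])
s=snap('wrist','w6')
E
```

```text
clock: 9.85
tool_pos: [0.602, -0.0456, 0.1906]
eef_rot: [-0.507, -0.492, 0.493, 0.507]
contact_force: [0.7, -0.7, 0.5]
opening: 0.678
[ 0.6020497  -0.04562757  0.19059307]
```

View pics/w6.png

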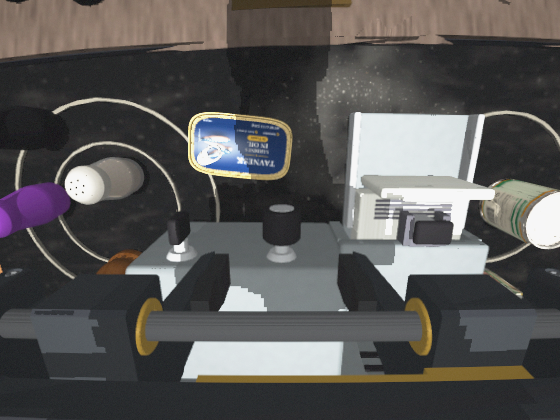

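```bash
python3 - <<'E'
from h import *
np.set_printoptions(precision=4,suppress=True)
s=r.snapshot('wrist')
for n in('fan_knob_grip','light_knob_grip','catch_top','cassette_plate'):
    print(n,[(x['centre'],round(x['p'],2),atz(s,x['centre'],.1 if 'knob' in n else .09 if 'top' in n else .073)) for x in r.tip_of('wrist',n)])
print(atz(s,(227,282),.105),atz(s,(208,282),.116),atz(s,(228,264),.1),atz(s,(228,299),.1),r.get_state()['tool_pos'])
for y in(-.045,-.05):print(proj(s,[.6035,y,.1]))
E
```

```text
fan_knob_grip [([222.5, 279.6], 0.69, array([ 0.6016, -0.0478,  0.1   ]))]
light_knob_grip [([221.3, 182.0], 0.64, array([ 0.5982, -0.1283,  0.1   ]))]
catch_top [([237.2, 435.7], 0.62, array([0.6227, 0.089 , 0.09  ]))]
cassette_plate [([185.7, 431.0], 0.81, array([0.58 , 0.088, 0.073]))]
[ 0.6039 -0.0459  0.105 ] [ 0.5848 -0.0453  0.116 ] [ 0.606  -0.0609  0.1   ] [ 0.6069 -0.0319  0.1   ] [ 0.6025 -0.0454  0.1907]
[224.5549 283.0859]
[224.7239 277.032 ]
```

```bash
python3 -m inch '-1 25 -1 0; -1 60 -1 0; -1 85 -1 0; -1 101 -1 0; -1 101 -1 0; -1 101 -1 0'; python3 - <<'E'
from h import *
for c in('wrist','scene'):
    s=snap(c,c+'7')
a=s['frame'][150:270,200:350,::-1];cv2.imwrite('pics/scene7c.png',cv2.resize(a,None,fx=5,fy=5,interpolation=2))
E
```

```text
clock: 10.75
tool_pos: [0.6038, -0.0462, 0.09]
eef_rot: [0.507, 0.493, -0.493, -0.507]
contact_force: [0.2, -0.2, 0.2]
opening: 0.684
```

View pics/wrist7.png

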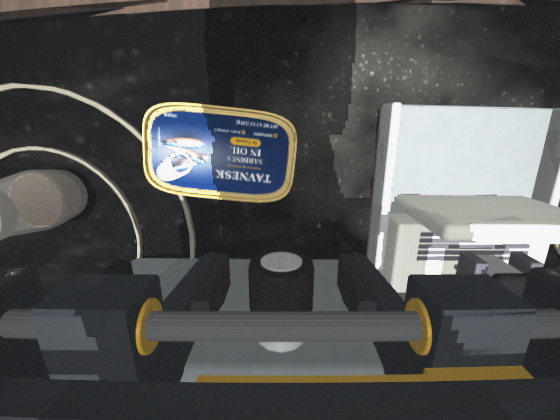

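View pics/scene7c.png

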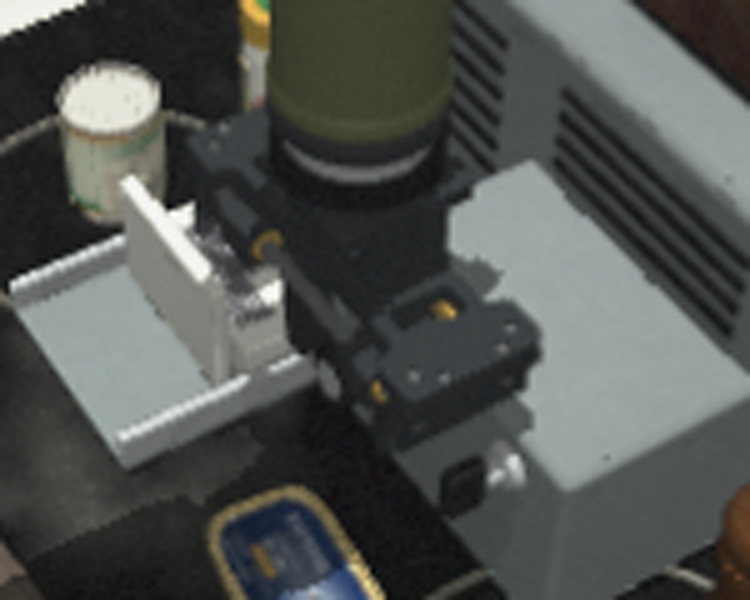

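```bash
python3 -m inch '0 0 0 0; 0 0 0 0; 0 0 0 0; 0 0 0 0; 0 0 0 0; 0 0 0 0; 0 0 0 0' -1 30
```

```text
clock: 11.55
tool_pos: [0.6037, -0.0473, 0.09]
eef_rot: [0.508, 0.492, -0.493, -0.507]
contact_force: [-1.6, -4.2, 4.3]
opening: 0.349
```

```bash
python3 -m inch '0 0 4 0; 0 0 8 0; 0 0 12 0; 0 0 16 0; 0 0 18 0; 0 0 18 0; 0 0 18 0'
```

```text
clock: 12.25
tool_pos: [0.5876, -0.0466, 0.0901]
eef_rot: [0.509, 0.493, -0.492, -0.506]
contact_force: [3.8, -4.0, 0.7]
opening: 0.354
```

```bash
python3 -m inch '0 0 1 0; 0 0 1 0; 0 0 1 0'; python3 - <<'E'
from h import *
for c in('wrist','scene'):
    s=snap(c,c+'8')
a=s['frame'][150:270,200:350,::-1];cv2.imwrite('pics/scene8c.png',cv2.resize(a,None,fx=5,fy=5,interpolation=2))
E
```

```text
clock: 12.55
tool_pos: [0.5876, -0.0466, 0.0901]
eef_rot: [0.509, 0.494, -0.491, -0.506]
contact_force: [6.9, -4.7, -1.5]
opening: 0.347
```

View pics/wrist8.png

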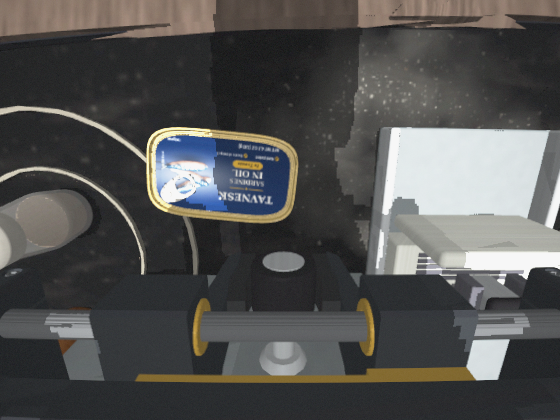

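View pics/scene8c.png

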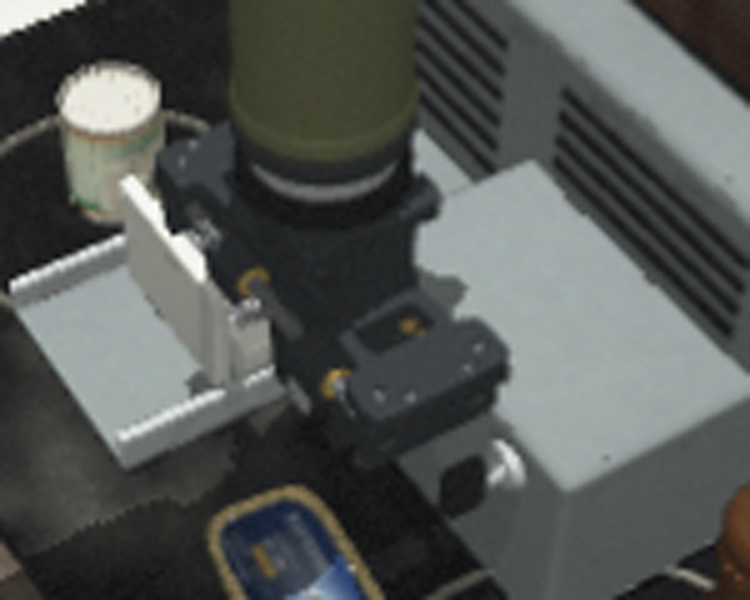

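```bash
python3 -m inch '0 0 -4 0; 0 0 -8 0; 0 0 -12 0; 0 0 -16 0; 0 0 -20 0; 0 0 -22 0; 0 0 -22 0; 0 0 -22 0'
```

```text
clock: 13.45
tool_pos: [0.6037, -0.0473, 0.0898]
eef_rot: [-0.506, -0.491, 0.494, 0.508]
contact_force: [-5.5, -4.6, 9.7]
opening: 0.349
```

```bash
python3 -m inch '0 0 -2 0; 0 0 -3 0; 0 0 -3 0; 0 0 0 0; 0 0 3 0; 0 0 3 0'; python3 -m inch '0 0 0 0; 0 0 0 0; 0 0 0 0; 0 0 0 0; 0 0 0 0; 0 -5 0 0; 0 -30 0 0; 0 -70 0 0; 0 -110 0 0; 0 -110 0 0' 0.36
```

```text
clock: 14.05
tool_pos: [0.6037, -0.0472, 0.09]
eef_rot: [0.508, 0.492, -0.493, -0.507]
contact_force: [0.8, -5.1, 4.3]
opening: 0.35
clock: 15.05
tool_pos: [0.6072, -0.0458, 0.2055]
eef_rot: [0.51, 0.495, -0.49, -0.505]
contact_force: [0.9, 0.2, -0.6]
opening: 0.677
```

```bash
python3 - <<'E'
from h import *
s=snap('wrist','w9')
print(r.get_state()['clock'])
E
```

```text
15.1
```

View pics/w9.png

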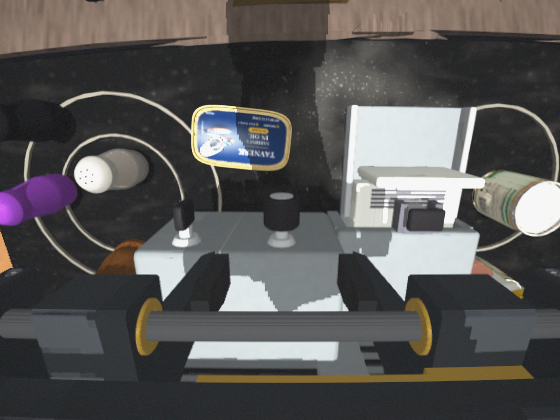

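```bash
python3 -m inch '20 -20 40 0; 50 -40 80 0; 90 -60 110 0; 130 -60 130 0; 170 -60 140 0; 210 -60 150 0; 240 -60 150 0; 240 -60 150 0; 240 -60 150 0'; python3 look.py 10 scene top;  python3 - <<'E'
from h import *
for c,(y0,y1,x0,x1) in {'scene':(140,290,180,380),'top':(160,280,180,420)}.items():
    o=[cv2.resize(cv2.imread(f'pics/{c}{k}.png')[y0:y1,x0:x1],None,fx=2 if c=='scene' else 2.5,fy=2 if c=='scene' else 2.5,interpolation=2) for k in('0','10')]
    cv2.imwrite(f'pics/cmp_{c}.png',np.hstack(o) if c=='scene' else np.vstack(o))
E
```

```text
clock: 16.0
tool_pos: [0.4599, 0.1978, 0.2588]
eef_rot: [-0.507, -0.492, 0.494, 0.507]
contact_force: [0.3, -0.4, 0.6]
opening: 0.679
tcp [0.4599 0.1978 0.2588] x-angle 88.4076461863695 yz [-0.002  -0.0013 -1.    ] clock 16.0 F [ 0.2523 -0.4455  0.6396] 0.6792847145523705
scene cassette_plate [([198.4, 232.5], 0.63)]
scene catch_top [([191.9, 247.7], 0.65)]
scene fan_knob_grip [([222.7, 270.8], 0.75)]
scene light_knob_grip [([248.4, 294.3], 0.44), ([304.5, 302.9], 0.37)]
top cassette_plate [([232.4, 241.0], 0.97)]
top catch_top [([218.3, 240.7], 0.43)]
top fan_knob_grip []
top light_knob_grip [([223.5, 329.6], 0.61)]
cassette_plate [0.5827 0.0876 0.0817] [1.9 1.9]
   at text height [0.5851 0.0961 0.073 ]
   at text height [0.5846 0.0876 0.073 ]
catch_top [0.6216 0.0852 0.0854] [2.8 2.8]
   at text height [0.6216 0.0797 0.09  ]
   at text height [0.6189 0.0862 0.09  ]
light_knob_grip [ 0.6052 -0.1337  0.0969] [3.6 3.6]
   at text height [ 0.6067 -0.1372  0.1   ]
   at text height [ 0.6021 -0.1313  0.1   ]
{'scene': array([ 0.2543, -0.5321,  0.7923]), 'top': array([ 0.5579, -0.0239,  1.0962])}
```

View pics/cmp_scene.png

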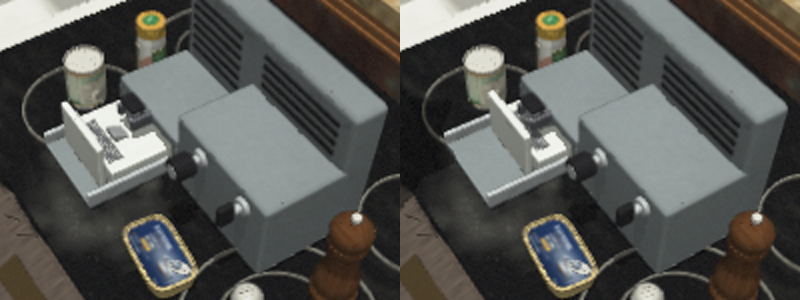

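View pics/cmp_top.png

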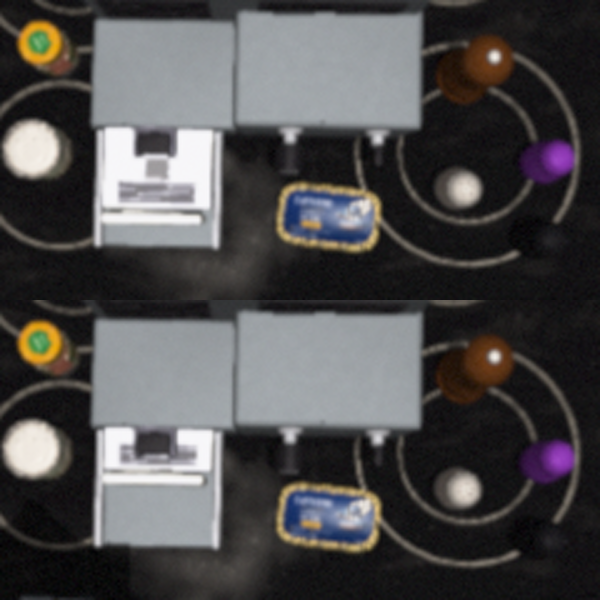

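```bash
python3 -c "
from plant import r
r.finish_job()"
```

```text
the job is handed in; nothing more can be done
```

The filter cassette is in, the fan has been tested and left off, and the job was handed in at about 16 s of the 48 s allowed. No verdict is reported back.

- **Cassette:** I pushed the plate along its rails with closed fingers until it stopped moving at about 21 N, more than the spring and catch should resist. After I let go it stayed put. The last pictures put the plate face at x ≈ 0.585 m, where it should be when home. I couldn't measure the catch's drop directly. That it fell behind the strike rests on the hard stop, the plate not springing back and the pictures.
- **Fan knob:** I pinched it from above and pulled it out 16.1 mm to its stop. I then pushed it back until the gripper read the same position as before the pull. In the last pictures it looks the same as at the start.
- **Everything else:** the light knob, the sardine tin, the salt shaker (white, not its purple or black look-alikes), the pepper mill, the food tin and the spice jar look unmoved in before-and-after pictures. The arm finished clear of everything.

**Failed or differing checks:**
- In the last top picture the network did not find the fan knob, so I judged it by eye there and from the scene camera.
- Position estimates for the plate and catch differed between cameras by up to about 9 mm sideways.
- While I was pressing the plate at the stop, the wrist also read about 19 N upward. I took this to be friction on the plate; it went away when I backed off.

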